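# Stand the slumped parts tube up and shut the drying cabinet

## Task

The parts tube with the green end plugs has slumped forward over the front sill of its rack and hangs out of the drying cabinet. Tip it back up so that it stands upright in its slot again, no longer leaning forwards, then push the glazed door shut until its roller catch snaps and the door sits fully home. Leave the two other tubes standing and do not disturb the marker, the screwdriver and the tweezers on the bench.

Things in the scene. Friction and masses are not known exactly. Their poses are not given: they have to be found in the camera images.
- cabinet: Fixed light-grey drying cabinet, 130 deep (x) x 240 wide (y) x 330 mm high. Origin: centre of its underside, on the bench; x points from the open front (front plane x = -65 mm) to the back, y to the left seen from the front, z up. Opening: y -115 to 115, z 30 to 296 mm; roof and header above it, so tools enter tilted from the front. A white cartridge fills the bay beside the hinge.
- rack_mid (a point): Middle slot of the aluminium tube rack in the cabinet: point on its floor (z = 30 mm), axes as the cabinet's; cabinet x = -14, y = 43 mm. Three slots, 43 mm wide, centres at cabinet y = -3, 43, 89 mm. Dividers up to z = 105 mm, behind x = -23 mm up to z = 155 mm.
- rack_sill (a point): Middle of the top edge of the rack's front sill, cabinet y = 43 mm (sill 5 mm thick, its inner face at cabinet x = -58 mm, its top at z = 105 mm). Opposite it, the rack's back rest starts on the floor at cabinet x = -5 mm and slants backwards by 8 degrees; it is 190 mm long.
- catch (a point): Lowest point of the sprung white roller of the door catch, under the header near the door's free edge: cabinet x = -50, y = 95, z = 288 mm. Its black housing is 34 mm wide. A steel nose on the door's inner face rides under the roller and snaps in behind it.
- tube_green: Slumped tube, green end plugs: clear tube 220 long, 30 wide (y), 16 mm thick (x), 0.1 kg, its weight mostly in the lower half (black parts). Origin: centre of the foot; z runs up the tube. Its foot stands in any one of the three slots; it leans 25 to 29 degrees forwards over the sill, top about 55 mm out of the front plane. Within 5 degrees of upright it stands by itself; tipped further it drops on the back rest and stays.
- tube_green_top (a point): Centre of the top end of the tube with green plugs.
- tube_blue: Standing tube, blue end plugs, in another slot, resting on the back rest: clear tube 220 long, 30 wide (y), 16 mm thick (x), 0.1 kg, its weight mostly in the lower half (black parts). Origin: centre of the foot; z runs up the tube.
- tube_blue_top (a point): Centre of the top end of the tube with blue plugs.
- tube_grey: Standing tube, grey end plugs, in another slot, resting on the back rest: clear tube 220 long, 30 wide (y), 16 mm thick (x), 0.1 kg, its weight mostly in the lower half (black parts). Origin: centre of the foot; z runs up the tube.
- tube_grey_top (a point): Centre of the top end of the tube with grey plugs.
- door (a joint): Door angle, rad: 0 = fully shut on its stop, 1.6 to 1.9 at the start, limit 2.1. Light friction holds it where it is left. Vertical hinge at the right (-y) of the front. From about 0.07 to 0.035 the door must lift the catch roller (about 8 N at the pad point); past that the catch pulls it to 0 and holds it.
- door_pad (a point): A clear place to push: outer face of the door, 190 mm from the hinge line, 140 mm above the bench; moves with the door. Its x axis is the face's inward normal, its y axis points from the hinge to the free edge (239 mm from the hinge). A steel bar pull stands 25 mm out of the outer face 227 mm from the hinge, 205 to 285 mm above the bench.
- door_hinge (a point): Point on the vertical hinge line, in the plane of the door's inner face, 140 mm above the bench (cabinet x = -65, y = -120 mm). The door is a framed clear panel, 238 mm wide, 14 mm thick, 16 to 326 mm above the bench.
- board: Green circuit board 110 x 135 x 27 mm lying left in front of the cabinet, not part of the job; it does not move. Origin: centre of its underside.
- marker: Loose black and white marker pen, 126 x 11 x 13 mm, near the front edge of the bench; origin: centre of its underside. Leave it alone.
- driver: Loose small screwdriver with a pale green handle, 131 x 14 x 15 mm, near the front edge of the bench at the right; origin: centre of its underside. Leave it alone.
- tweezers: Loose steel tweezers, 121 x 14 x 9 mm, at the left; origin: centre of the underside. Leave them alone.

How it is judged:
On the way, in this order (a step that is already met when the one before it is completed fails the run):
1. the green tube stands in its slot, upright or leaning back on the rest, with the door still open (angle between tube_green's own z axis and vertical below 0.26 rad and x of tube_green_top in the frame of cabinet above -0.03 m and z of tube_green in the frame of cabinet below 0.04 m and x of tube_green in the frame of cabinet between -0.06 and 0.01 m and value of joint door above 0.15 rad), for 0.3 s.
2. the door is shut on its catch (value of joint door below 0.02 rad), for 0.3 s.
At the end, for the whole second after the job is handed in: The door is shut on its catch (within 0.02 rad of its stop). All three tubes stand on the floor of the rack, within 15 degrees of upright and not leaning forwards (top end no further forward than 35 mm behind the cabinet's front plane), and the green one is at rest (value of joint door below 0.02 rad and angle between each of tube_green, tube_blue, tube_grey's own z axis and vertical below 0.26 rad and x of each of tube_green_top, tube_blue_top, tube_grey_top in the frame of cabinet above -0.03 m and z of each of tube_green, tube_blue, tube_grey in the frame of cabinet below 0.04 m and x of tube_green in the frame of cabinet between -0.06 and 0.01 m and x of tube_blue in the frame of cabinet between -0.06 and 0.01 m and x of tube_grey in the frame of cabinet between -0.06 and 0.01 m and linear speed of tube_green below 0.02 m/s); the robot touches nothing.
It fails at once if the marker, the screwdriver or the tweezers pushed more than 20 mm (distance of any of marker, driver, tweezers from where it was at the start of the episode above 0.02 m).
It fails at once if a neighbour tube knocked over or lifted out of its slot ((angle between tube_blue's own z axis and vertical above 0.4 rad or z of tube_blue in the frame of cabinet above 0.08 m) or (angle between tube_grey's own z axis and vertical above 0.4 rad or z of tube_grey in the frame of cabinet above 0.08 m)).
It also fails if it takes over 53 s, if anything falls off the work surface, if the arm or the gripper's body presses on something with over 40 N, if the wrist force passes 120 N, or if a joint passes its speed limit or range.

## Robot

A 6-joint arm with a two-finger parallel gripper is mounted at the origin on a cart in front of the work surface, level with it; the furniture and walls round the work are solid. World frame = base frame: x ahead of the robot, y to its left, z up, the work surface at z = 0. Lengths are in m, angles in rad, forces in N, time in s.
With the tool pointing down it reaches from about 0.25 to 0.775 m from the base axis. Payload 4 kg.
Tool frame: the origin (TCP) lies where the fingers leave the gripper's body, on its centre line; the fingertips stand 97 mm ahead of it and the grasp point (between the pads) lies 78 mm ahead of it; z points along the fingers, x is the direction in which the jaws open and shut, and the axes are right-handed (so a half turn about z gives the same grasp; the last joint's range is limited). The gripper opens to 94 mm and grips with 3 to 60 N. Pads are 16 mm wide; open, the fingers measure 119 mm over their backs; the gripper's body (75 mm by 177 mm) begins 78 mm behind the grasp point.
Start: joints at [-1.436, 0.087, 1.371, -0, 1.684, -0.103], TCP at [0.13, -0.535, 0.303] pointing down, gripper open.
Joint ranges: [-3.1, 3.1], [-0.76, 2.03], [0.27, 2.55], [-1.08, 4.22], [0.17, 2.65], [-2.57, 2.57]. Speed limits (rad/s): [2.79, 2.79, 3.14, 3.14, 3.14, 3.14].

## Interface

Orientations are given as [roll, pitch, yaw] about the fixed x, y, z axes, in that order (R = Rz(yaw) Ry(pitch) Rx(roll)).
In Python, from bench import * gives the robot as it stands.
- The arm moves only by the tool jog_arm, never from a script. Its argument "moves" is a list of rows, each a list of 7 numbers: the turn, a rotation vector about the world's x, y, z in rad, then the shift along the world's x, y, z in mm, then the finger opening in mm, from 0 to 94. In form: [[rx, ry, rz, tx, ty, tz, fingers], ...]. A call has 1 to 12 rows; each row shifts and turns the commanded pose from where the row before left it; what a row does not reach is not made up. A row lasts 1/8 s, in which the tool goes at most 62.5 mm and 10.7 degrees, less where a joint would pass 70% of its speed; a pose out of reach is approached as far as the arm can. A call is refused whole if a number of a shift passes 62.5 or a number of a turn 0.188, either way. A call with a gripper value outside its range is refused whole. The fingers move at their own pace and stop on an object; the grip force is fixed at half the most. Time passes only in rows, so rows that do not move let the fingers close. It gives the time, the measured TCP pose, the force and the opening at its end, in the units of the state.
- get_obs(): the state, without advancing time (a new reading comes with each control period).
- snapshot(name): name is "scene" or "top" or "wrist"; returns the picture (480x640x3 uint8, red, green, blue); there is no depth.
- get_calibration(name): a dict with "camera_matrix" (3x3 intrinsics, pixels), "R" (3x3) and "t" (3): a world point X has camera coordinates R X + t. Camera axes: x right, y down, z forward; pixel columns grow to the right and rows downward; lengths in m; the calibration is good to about 2 mm. A picture is of the moment at which its call begins: read the wrist's pose just before it. get_calibration takes no time and is no camera call; for the wrist camera it gives the pose at the moment of the call.
- close_job(): hands the job in, once; it reports no verdict.
Trained networks look in the newest picture that a camera, given by its name, has taken for a name from the list of things; names that differ only in an ending like _2 or _b are one class to them, and where a whole thing is asked for, a point or a joint stands for the part that bears it (a point fixed in the world has none). Each returns a list of dicts, best first, with "conf" (0 to 1); they miss things now and then, are a little off and sometimes report something else, mostly with a low value. They report only what shows in the picture. A call takes as long as a camera call.
- look_for(label, camera): "bbox" ([left, top, right, bottom] in pixels, round what is visible of it).
The state is a dict: "time": time; "joint_positions": joint angles; "qvel": joint speeds; "joint_torque": joint torques, N m; "tool_pos": TCP position; "ee_rot": TCP orientation; "wrist_force": force on the tool from outside, world axes, zero at the start; "wrist_torque": the same for the moment, N m; "width": finger opening in m.
Only numpy, scipy, OpenCV 4.12 (cv2) and the standard library are available. Lean on these libraries where they do the work, as an engineer would, in place of code of your own. Each camera call takes 0.05 s, during which the arm holds its last target.

## Working session

There is one attempt and no reset: what is moved stays moved. The work goes in short steps, Python scripts to look and compute and a tool call to move; the robot and the scene stay as the last step left them, time stands still between calls to the robot, and variables do not carry over. Pictures are saved under pics/ and viewed, and the job is handed in when it is done.

Besides the shell and the picture viewer there is one more tool, called as name([rows], argument=value, ...), one row to a line, values as JSON. jog_arm: Moves the arm, as the interface text tells. Its arguments: {"type":"object","properties":{"moves":{"type":"array","items":{"type":"array","items":{"type":"number"}}}},"required":["moves"]}

```bash
mkdir -p pics; ls; python3 - <<'E'
from bench import *
import cv2
print(get_obs())
for n in ["scene","top","wrist"]:
    im=snapshot(n); cv2.imwrite(f"pics/{n}0.png",im[:,:,::-1])
    c=get_calibration(n); print(n,c)
    for l in ["cabinet","tube_green","tube_blue","tube_grey","door","board","marker","driver","tweezers"]:
        if n!="wrist":
            r=look_for(l,n); print(l,[(x['bbox'],round(x['conf'],2)) for x in r[:2]])
E
```

```text
pics
{'time': 0.0, 'joint_positions': array([-1.43611712e+00,  8.79381751e-02,  1.37224585e+00,  1.27073618e-05,
        1.68358474e+00, -1.03089048e-01]), 'qvel': array([-0.00169746, -0.00046244, -0.00184275,  0.00090819, -0.00066174,
       -0.00105259]), 'joint_torque': array([ 1.08961651e-04, -3.40178740e+01, -3.02424467e+01,  7.16258492e-02,
        3.29897425e-02, -1.53720653e-04]), 'tool_pos': array([ 0.12950319, -0.53419209,  0.3015174 ]), 'ee_rot': array([-3.14135615e+00,  2.16325774e-03, -1.33302640e+00]), 'wrist_force': array([ 0.5294411 , -0.82825832,  0.35046442]), 'wrist_torque': array([-0.00623481,  0.03984818, -0.05273573]), 'width': 0.09424058223223565}
scene {'camera_matrix': array([[441.97755578,   0.        , 324.98860712],
       [  0.        , 441.97755578, 245.99837106],
       [  0.        ,   0.        ,   1.        ]]), 'R': array([[ 0.64579994, -0.76315696,  0.02310617],
       [-0.42020724, -0.38053028, -0.82378552],
       [ 0.63747025,  0.52229126, -0.56643051]]), 't': array([-0.36568957,  0.37480483,  1.03945063])}
cabinet [([313.4, 169.1, 402.0, 350.7]
[... 947 characters left out ...]
29.7], 0.8)]
door [([352.2, 165.2, 391.5, 259.3], 0.71)]
board [([199.7, 290.3, 260.8, 338.9], 0.74), ([253.6, 130.4, 387.9, 259.0], 0.26)]
marker [([256.4, 331.6, 304.6, 340.9], 0.73), ([250.1, 131.2, 390.9, 254.8], 0.57)]
driver []
tweezers [([186.1, 343.1, 189.5, 341.3], 0.39)]
wrist {'camera_matrix': array([[366.78741857,   0.        , 316.76049732],
       [  0.        , 366.78741857, 236.62065034],
       [  0.        ,   0.        ,   1.        ]]), 'R': array([[ 2.34834783e-01, -9.72035039e-01,  7.13099798e-04],
       [-9.34865417e-01, -2.25653890e-01,  2.74056515e-01],
       [-2.66231621e-01, -6.50246544e-02, -9.61713324e-01]]), 't': array([-0.55049074, -0.02845444,  0.39140574])}
```

View pics/scene0.png

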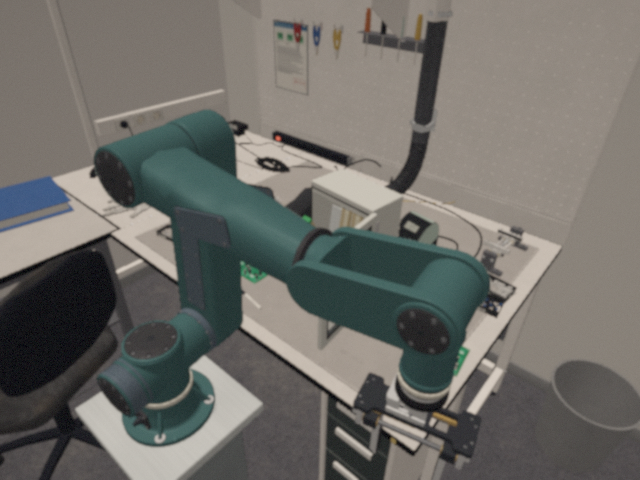

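View pics/top0.png

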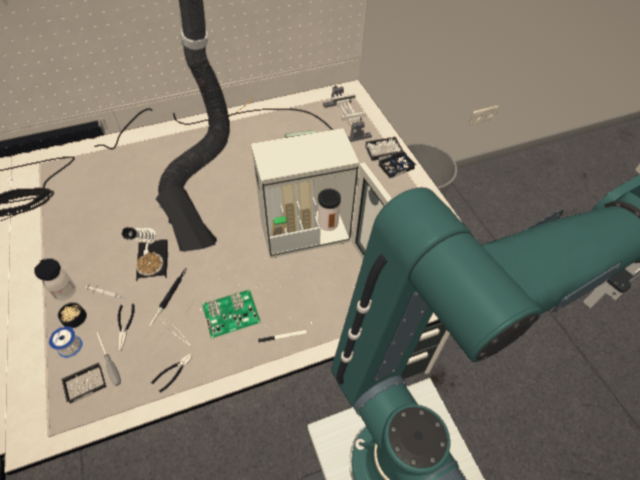

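```bash
python3 - <<'E'
import cv2
a=cv2.imread('pics/top0.png')[110:350,190:400]; cv2.imwrite('pics/top0c.png',cv2.resize(a,None,fx=2.5,fy=2.5,interpolation=cv2.INTER_CUBIC))
a=cv2.imread('pics/scene0.png')[160:360,230:410]; cv2.imwrite('pics/scene0c.png',cv2.resize(a,None,fx=3,fy=3,interpolation=cv2.INTER_CUBIC))
E
```

```text
(no output)
```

View pics/top0c.png

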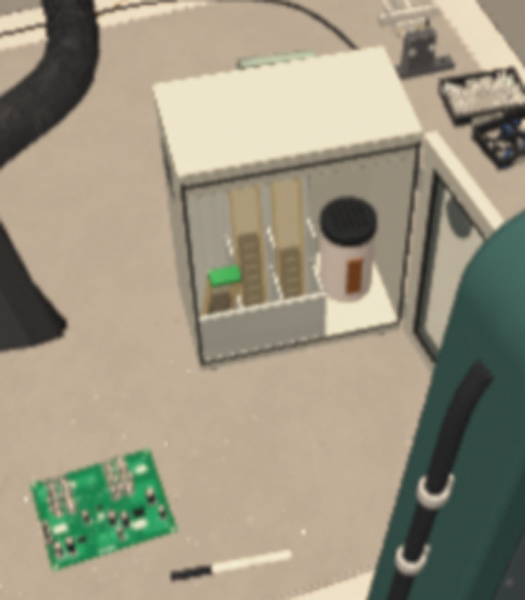

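View pics/scene0c.png

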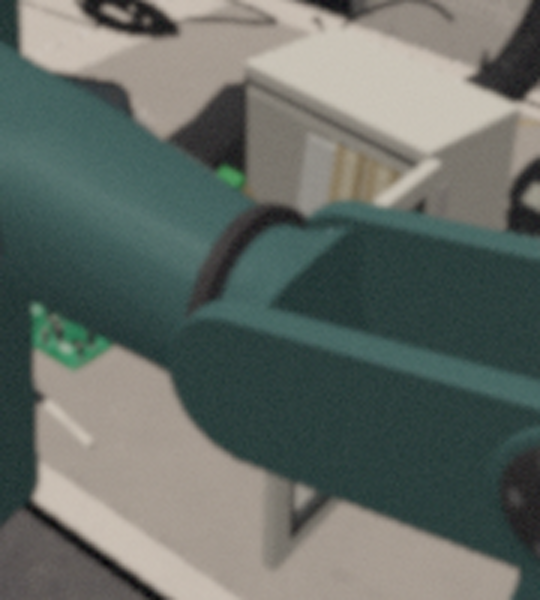

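```bash
cat > h.py <<'E'
import numpy as np, cv2
from scipy.optimize import least_squares
from scipy.spatial.transform import Rotation as Ro
def proj(c,P):
    q=np.atleast_2d(P)@np.array(c['R']).T+c['t']; q=q@np.array(c['camera_matrix']).T
    return q[:,:2]/q[:,2:]
def ray(c,uv,z):
    K=np.array(c['camera_matrix']);R=np.array(c['R']);t=np.array(c['t'])
    d=R.T@np.linalg.inv(K)@np.array([uv[0],uv[1],1.]); o=-R.T@t
    return o+d*(z-o[2])/d[2]
def cab(p,X):
    X=np.atleast_2d(X).astype(float); s,c=np.sin(p[2]),np.cos(p[2])
    return np.stack([p[0]+c*X[:,0]-s*X[:,1],p[1]+s*X[:,0]+c*X[:,1],X[:,2]],1)
E
python3 - <<'E'
from h import *
from bench import *
c=get_calibration('top')
px=np.array([[153,87],[382,47],[422,137],[183,183],[203,365],[402,326]])/2.5+[190,110]
X=np.array([[65,120,330],[65,-120,330],[-65,-120,330],[-65,120,330],[-65,120,0],[-65,-120,0]])/1000
for px0 in [px]:
  r=least_squares(lambda p:(proj(c,cab(p,X))-px).ravel(),[0.7,0,0]); print(r.x,np.round(r.fun.reshape(-1,2),1))
p=r.x
for n,q in [('marker_a',[172,575]),('marker_b',[290,554]),('board',[103,508])]:
  print(n,ray(c,np.array(q)/2.5+[190,110],0.01))
# green top
for y in (.089,):
  for a in (25,27,29):
    a=np.radians(a); print(a,proj(c,cab(p,[[-.12,y,.03+.22*np.cos(a)]]))*1)
print('green seen',np.array([225,275])/2.5+[190,110])
print('hinge',cab(p,[[-.065,-.12,.14]]),'front',cab(p,[[-.065,.089,.1],[-.12,.089,.22]]))
# door angle from scene: frame bottom corner / top
cs=get_calibration('scene')
for th in np.arange(1.5,2.0,.1):
  e=[-.065-.239*np.sin(th),-.12+.239*np.cos(th)]
  print(th,proj(cs,cab(p,[e+[.016],e+[.326]])).ravel().round(),proj(c,cab(p,[e+[.326]])).ravel().round(), cab(p,[e+[0]]))
E
```

```text
[ 0.66431874 -0.02537629 -0.08646937] [[ 0.  -1. ]
 [ 0.6 -1.4]
 [ 1.2 -3.5]
 [-1.2 -3.1]
 [-0.2  5.5]
 [-0.5  3.4]]
marker_a [0.38268643 0.20296729 0.01      ]
marker_b [0.36300677 0.08287799 0.01      ]
board [0.48123671 0.24917486 0.01      ]
0.4363323129985824 [[282.43535062 222.70296569]]
0.47123889803846897 [[282.49602175 223.58298029]]
0.5061454830783556 [[282.56068496 224.52089848]]
green seen [280. 220.]
hinge [[ 0.58919819 -0.13931445  0.14      ]] front [[0.60724778 0.0689047  0.1       ]
 [0.55245327 0.07365459 0.22      ]]
1.5 [303. 339. 302. 245.] [389. 240.] [[ 0.35314764 -0.10188269  0.        ]]
1.6 [309. 343. 309. 249.] [400. 238.] [[ 0.35058997 -0.12563542  0.        ]]
1.7000000000000002 [316. 348. 317. 253.] [410. 235.] [[ 0.35041639 -0.14952484  0.        ]]
1.8000000000000003 [323. 352. 326. 257.] [420. 231.] [[ 0.35262865 -0.17331223  0.        ]]
1.9000000000000004 [331. 356. 335. 260.] [428. 226.] [[ 0.35720462 -0.19675993  0.        ]]
```

```bash
python3 - <<'E'
import cv2
from h import *
from bench import *
im=cv2.imread('pics/top0.png')
c=get_calibration('top'); p=[ 0.66431874,-0.02537629,-0.08646937]
a=im[120:280,240:400]; cv2.imwrite('pics/top0d.png',cv2.resize(a,None,fx=5,fy=3.75*1.0,interpolation=cv2.INTER_CUBIC) if 0 else cv2.resize(a,(600,600),interpolation=cv2.INTER_CUBIC))
E
```

```text
(no output)
```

View pics/top0d.png

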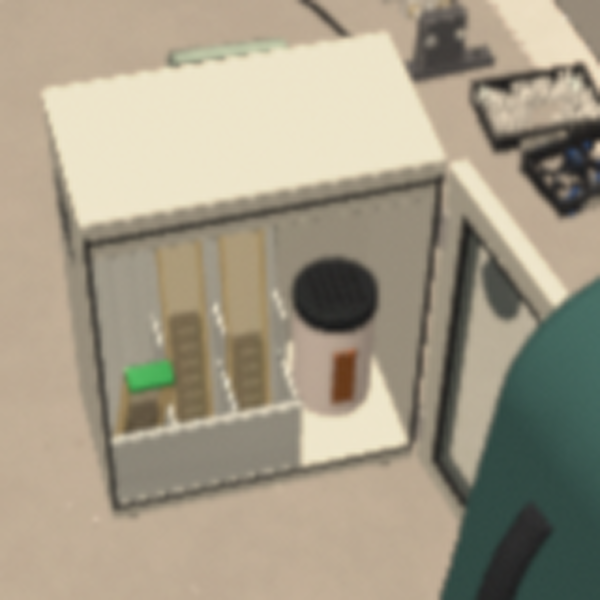

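```bash
python3 - <<'E'
from h import *
from bench import *
c=get_calibration('top')
px=np.array([[42,92],[388,33],[446,163],[80,228],[90,240],[440,179],[116,507],[410,446]])/3.75+[240,120]
X=np.array([[65,120,330],[65,-120,330],[-65,-120,330],[-65,120,330],[-65,116,297],[-65,-116,297],[-65,116,29],[-65,-116,29]])/1000
for idx in [range(8),range(4),[0,1,2,3,6,7]]:
  idx=list(idx)
  r=least_squares(lambda p:(proj(c,cab(p,X[idx]))-px[idx]).ravel(),[0.7,0,0]); print(r.x,np.round((proj(c,cab(r.x,X))-px),1).tolist())
E
```

```text
[ 0.66647539 -0.0253176  -0.10038287] [[-0.0, -1.8], [0.1, -1.5], [0.6, -2.2], [-0.1, -1.7], [-0.1, 4.6], [-0.5, 3.8], [0.1, -0.9], [-0.0, -0.8]]
[ 0.66067435 -0.02289684 -0.10133859] [[-0.3, -0.1], [0.2, 0.1], [0.6, -0.3], [-0.5, 0.2], [-0.3, 6.5], [-0.5, 5.6], [-0.1, 0.9], [-0.0, 0.9]]
[ 0.66166696 -0.02329701 -0.10056619] [[-0.3, -0.4], [0.1, -0.2], [0.6, -0.7], [-0.4, -0.1], [-0.3, 6.2], [-0.5, 5.3], [-0.1, 0.6], [-0.0, 0.6]]
```

jog_arm([
  [0,0,0,0,0,50,0],
  [0,0,0,10,10,50,0],
  [0,0,0,25,25,50,0],
  [0,0,0,30,30,45,0],
  [0,0,-0.05,36,36,0,0],
  [0,0,-0.05,36,36,0,0],
  [0,0,-0.05,36,36,0,0],
  [0,0,-0.05,36,36,0,0],
  [0,0,-0.05,36,40,0,0],
  [0,0,0,36,40,0,0],
  [0,0,0,20,50,0,0],
  [0,0,0,0,50,0,0],
])

```text
time: 2.55
tool_pos: [0.4317, -0.1439, 0.4967]
ee_rot: [3.14, 0.001, -1.582]
wrist_force: [-0.4, -0.1, 0.8]
width: 0.0002
```

jog_arm([
  [0,0,-0.1,0,50,0,0],
  [-0.0175,-0.174,0,0,50,0,0],
  [-0.0175,-0.174,0,0,50,0,0],
  [-0.0175,-0.174,0,0,50,0,0],
  [-0.0175,-0.174,0,0,34,0,0],
  [-0.0175,-0.174,0,-10,0,-30,0],
  [-0.0175,-0.174,0,-10,0,-30,0],
  [0,0,0,0,0,0,0],
])

```text
time: 3.55
tool_pos: [0.4073, 0.0886, 0.4197]
ee_rot: [-2.119, 0.002, -1.676]
wrist_force: [1.2, 0.5, -1.5]
width: 0.0005
```

```bash
python3 - <<'E'
from h import *
from bench import *
o=get_obs();print(o['joint_positions'].round(3),o['tool_pos'],o['ee_rot'],o['qvel'].round(2))
for n in ["scene","top","wrist"]:
    cv2.imwrite(f"pics/{n}1.png",snapshot(n)[:,:,::-1])
c=get_calibration('wrist');print(c)
E
```

```text
[ 0.266 -0.708  1.965 -0.394  0.932  2.016] [0.40734797 0.08855362 0.41971608] [-2.11947816e+00  1.87906285e-03 -1.67599372e+00] [-0.03  0.06 -0.37  0.01 -0.01 -0.03]
{'camera_matrix': array([[366.78741857,   0.        , 316.76049732],
       [  0.        , 366.78741857, 236.62065034],
       [  0.        ,   0.        ,   1.        ]]), 'R': array([[-0.10711123, -0.99416514, -0.0127618 ],
       [-0.70565217,  0.08505666, -0.7034347 ],
       [ 0.70041574, -0.06634036, -0.71064531]]), 't': array([0.13716703, 0.65005319, 0.13475762])}
```

View pics/wrist1.png

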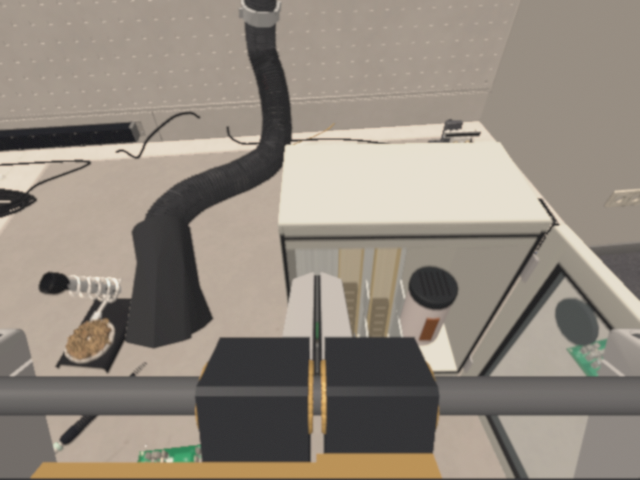

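View pics/scene1.png

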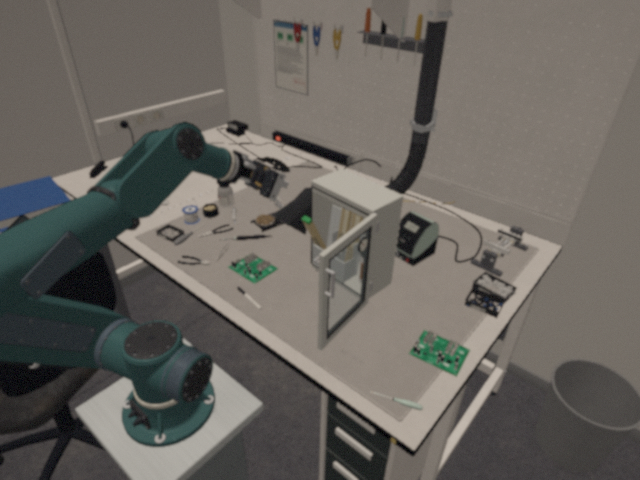

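View pics/top1.png

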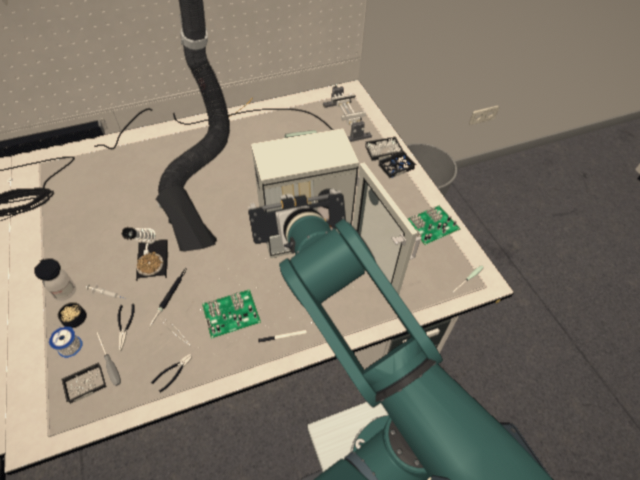

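```bash
cat > kin.py <<'E'
import numpy as np
from scipy.spatial.transform import Rotation as Ro
def rot(q): return Ro.from_euler('ZYZYZ',[q[0],q[1]+q[2],q[3],q[4],q[5]+np.pi])
E
python3 - <<'E'
from h import *; from kin import *
from bench import *
o=get_obs();q=o['joint_positions']
print(Ro.from_euler('xyz',o['ee_rot']).as_matrix().round(3)); print(rot(q).as_matrix().round(3))
A=np.array([-1.43612,.08794,1.37225,0,1.68358,-.103089]);pA=np.array([.12950,-.53419,.30152])
for q,p in((A,pA),(q,o['tool_pos'])):
    R=rot(q).as_matrix()
    for d in (.07,.1,.15,.2,.25):
        w=p-d*R[:,2]; print(d,(Ro.from_euler('z',-q[0]).apply(w)).round(4))
E
```

```text
[[-0.106 -0.487  0.867]
 [-0.994  0.064 -0.086]
 [-0.013 -0.871 -0.491]]Traceback (most recent call last):
  File "<stdin>", line 4, in <module>
  File "kin.py", line 3, in rot
    def rot(q): return Ro.from_euler('ZYZYZ',[q[0],q[1]+q[2],q[3],q[4],q[5]+np.pi])
                       ~~~~~~~~~~~~~^^^^^^^^^^^^^^^^^^^^^^^^^^^^^^^^^^^^^^^^^^^^^^^
  File "scipy/spatial/transform/_rotation.pyx", line 1413, in scipy.spatial.transform._rotation.Rotation.from_euler
ValueError: Expected axis specification to be a non-empty string of upto 3 characters, got ZYZYZ
```

```bash
cat > kin.py <<'E'
import numpy as np
from scipy.spatial.transform import Rotation as Ro
def rot(q): return Ro.from_euler('ZYZ',[q[0],q[1]+q[2],q[3]])*Ro.from_euler('YZ',[q[4],q[5]+np.pi])
E
python3 - <<'E'
from h import *; from kin import *
from bench import *
o=get_obs();q=o['joint_positions']
print(o['ee_rot']);print(Ro.from_euler('xyz',o['ee_rot']).as_matrix().round(3)); print(rot(q).as_matrix().round(3))
A=np.array([-1.43612,.08794,1.37225,0,1.68358,-.103089]);pA=np.array([.12950,-.53419,.30152])
for q,p in((A,pA),(q,o['tool_pos'])):
    R=rot(q).as_matrix()
    for d in (.07,.1,.15,.2,.25):
        w=p-d*R[:,2]; print(d,(Ro.from_euler('z',-q[0]).apply(w)).round(4))
E
```

```text
[-2.08387462  0.01349295 -1.67738631]
[[-0.106 -0.487  0.867]
 [-0.994  0.064 -0.086]
 [-0.013 -0.871 -0.491]]
[[-0.106 -0.487  0.867]
 [-0.994  0.064 -0.086]
 [-0.013 -0.871 -0.491]]
0.07 [0.5469 0.0566 0.3715]
0.1 [0.547  0.0566 0.4015]
0.15 [0.5471 0.0566 0.4515]
0.2 [0.5472 0.0566 0.5015]
0.25 [0.5473 0.0566 0.5515]
0.07 [0.3633 0.     0.4795]
0.1 [0.3389 0.0093 0.4943]
0.15 [0.2981 0.0247 0.5188]
0.2 [0.2574 0.0401 0.5433]
0.25 [0.2166 0.0555 0.5679]
```

jog_arm([
  [0.013,0.13,0,5,0,-10,0],
  [0.013,0.13,0,5,0,-20,0],
  [0,0,0,5,0,-30,0],
  [0,0,0,0,0,0,0],
  [0,0,0,0,0,0,0],
])

```text
time: 4.32
tool_pos: [0.4272, 0.0884, 0.3835]
ee_rot: [-2.347, 0.01, -1.68]
wrist_force: [0.5, 0.1, -0.3]
width: 0.0008
```

```bash
python3 - <<'E'
from h import *; from kin import *
from bench import *
o=get_obs();q=o['joint_positions'];print(q.round(3),o['tool_pos'],rot(q).as_matrix()[:,2].round(3),o['wrist_force'],o['qvel'].round(3))
A=np.array([-1.43612,.08794,1.37225,0,1.68358,-.103089]);pA=np.array([.12950,-.53419,.30152])
B=np.array([ 0.266,-0.708,1.965,-0.394,0.932,2.016]);pB=np.array([0.40734797,0.08855362,0.41971608])
D=[(A,pA),(q,o['tool_pos'])]
np.save('D2.npy',np.r_[q,o['tool_pos']])
def fk(q,k):
    a,h,L1,L2,e,b,d=k
    s=q[1]+q[2]
    w=np.array([a+L1*np.sin(q[1])+L2*np.sin(s)+e*np.cos(s), b, h+L1*np.cos(q[1])+L2*np.cos(s)-e*np.sin(s)])
    return Ro.from_euler('z',q[0]).apply(w)+d*rot(q).as_matrix()[:,2]
f=lambda k:np.concatenate([fk(q,k)-p for q,p in D]+[(k-[0,.3,.4,.4,0,.0566,.2535])*1e-4])
r=least_squares(f,[0,.3,.4,.4,0,.0566,.2535]);print(r.x.round(4),r.fun.round(4))
print(fk(B,r.x)-pB)
E
```

```text
[ 0.194 -0.579  1.887 -0.237  1.072  1.909] [0.42719015 0.0883881  0.38353585] [ 0.71  -0.071 -0.7  ] [ 0.49296905  0.12978076 -0.25699282] [ 0.008 -0.021  0.028 -0.002 -0.006  0.002]
[0.0008 0.1496 0.4481 0.4995 0.0967 0.0566 0.2534] [ 0.  0.  0.  0. -0. -0.  0. -0.  0.  0.  0.  0. -0.]
[-2.20252844e-04  8.03890861e-05  4.09553063e-04]
```

jog_arm([
  [0,0,0,2,0,-30,0],
  [0,0,0,3,0,-30,0],
  [0,0,0,3,0,-30,0],
  [0,0,0,2,0,-25,0],
  [0,0,0,0,0,-15,0],
  [0,0,0,0,0,0,0],
])

```text
time: 5.08
tool_pos: [0.4359, 0.0885, 0.2485]
ee_rot: [-2.353, 0.008, -1.679]
wrist_force: [-0.7, 0.7, 0.0]
width: 0.0005
```

```bash
python3 - <<'E'
from h import *; from kin import *
from bench import *
o=get_obs();q=o['joint_positions'];print(q.round(3),o['tool_pos'],rot(q).as_matrix()[:,2].round(3),o['wrist_force'],o['qvel'].round(3))
np.save('D3.npy',np.r_[q,o['tool_pos']])
z=rot(q).as_matrix()[:,2]; tip=o['tool_pos']+.097*z
P=[.6615,-.0235,-.1006]
d=tip-[P[0],P[1],0];print('tip cab',Ro.from_euler('z',-P[2]).apply(d))
im={}
for n in ["top","wrist","scene"]:
    im[n]=snapshot(n); cv2.imwrite(f"pics/{n}2.png",im[n][:,:,::-1])
    print(n,[(x['bbox'],round(x['conf'],2)) for x in look_for('tube_green',n)])
    print(n,[(x['bbox'],round(x['conf'],2)) for x in look_for('door',n)])
cv2.imwrite('pics/scene2c.png',cv2.resize(im['scene'][160:360,250:450,::-1],(600,600),interpolation=cv2.INTER_CUBIC))
cs=get_calibration('scene')
print('tip px',proj(cs,tip),proj(get_calibration('wrist'),tip))
for th in np.arange(1.5,2.0,.05):
  e=[-.065-.239*np.sin(th),-.12+.239*np.cos(th)]
  print(round(th,2),proj(cs,cab(P,[e+[.016],e+[.326]])).ravel().round())
for a in (25,29):
    a=np.radians(a); print(a,proj(cs,cab(P,[[-.12,.089,.03+.22*np.cos(a)]])))
E
```

```text
[ 0.188 -0.524  2.122 -0.286  0.797  1.992] [0.43588229 0.08854677 0.24850286] [ 0.706 -0.071 -0.705] [-0.66905979  0.6834302   0.03816091] [-0.001 -0.013 -0.03  -0.003 -0.004 -0.003]
tip cab [-0.16691631  0.08884161  0.18013849]
top [([266.8, 217.5, 283.4, 237.5], 0.68)]
top [([250.9, 127.8, 419.8, 304.6], 0.59), ([353.4, 165.0, 423.1, 308.3], 0.56), ([271.6, 216.9, 284.8, 236.1], 0.49)]
wrist [([282.3, 125.9, 343.5, 204.7], 0.96), ([395.0, 0.0, 477.9, 200.8], 0.15)]
wrist [([515.1, 129.0, 640.0, 374.5], 0.59), ([284.3, 125.6, 342.5, 206.2], 0.56)]
scene [([301.9, 216.1, 326.3, 249.3], 0.86), ([309.4, 170.3, 404.1, 345.2], 0.51)]
scene [([314.0, 213.2, 376.5, 350.1], 0.89)]
tip px [[291.66489652 240.36326377]] [[315.61202974 288.12400826]]
1.5 [300. 338. 299. 244.]
1.55 [303. 341. 303. 246.]
1.6 [306. 343. 306. 249.]
1.65 [309. 346. 310. 251.]
1.7 [313. 348. 314. 253.]
1.75 [316. 350. 318. 255.]
1.8 [320. 352. 322. 257.]
1.85 [324. 354. 327. 258.]
1.9 [328. 355. 332. 260.]
1.95 [332. 357. 336. 261.]
0.4363323129985824 [[303.46314896 220.50212731]]
0.5061454830783556 [[303.47372757 222.5242713 ]]
```

View pics/scene2c.png

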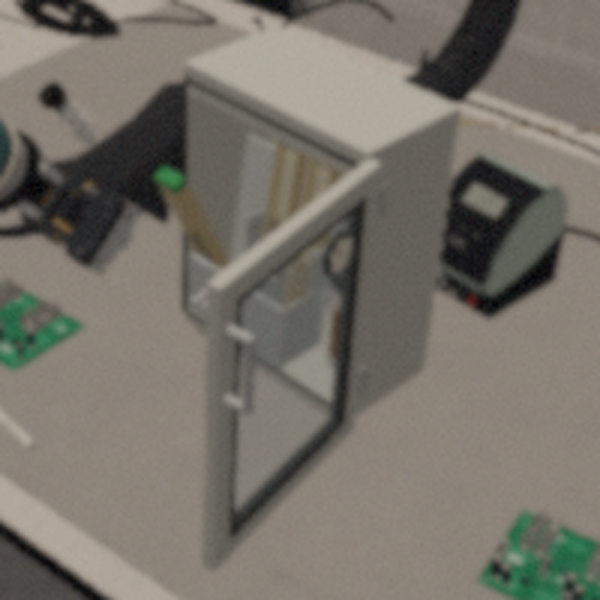

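View pics/wrist2.png

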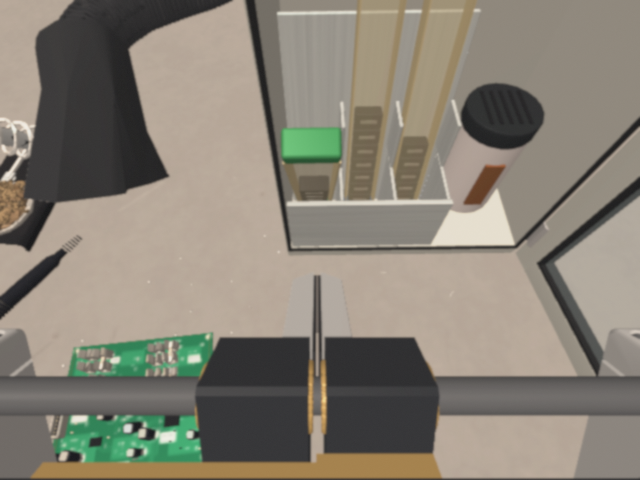

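jog_arm([
  [-0.013,-0.13,0,10,-1,-10,0],
  [-0.013,-0.13,0,10,-1,-15,0],
  [0,0,0,10,-1,0,0],
  [0,0,0,10,-1,0,0],
  [0,0,0,10,-1,0,0],
  [0,0,0,10,-1,0,0],
  [0,0,0,0,0,0,0],
])

```text
time: 6.4
tool_pos: [0.4966, 0.0822, 0.2235]
ee_rot: [-2.092, 0.011, -1.678]
wrist_force: [0.4, 0.3, 0.4]
width: 0.0003
```

```bash
cat > st.py <<'E'
from h import *; from kin import *
from bench import *
P=[.6615,-.0235,-.1006]
def st():
    o=get_obs();q=o['joint_positions'];print(o['time'],q.round(3),o['tool_pos'].round(4),rot(q).as_matrix()[:,2].round(3),o['wrist_force'].round(1),o['width'])
    z=rot(q).as_matrix()[:,2]; tip=o['tool_pos']+.097*z
    print('tip',tip.round(4),'cab',Ro.from_euler('z',-P[2]).apply(tip-[P[0],P[1],0]).round(4)); return o
E
python3 - <<'E'
from st import *
o=st(); np.save('D4.npy',np.r_[o['joint_positions'],o['tool_pos']])
cv2.imwrite('pics/scene3.png',cv2.resize(snapshot('scene')[160:360,250:450,::-1],(600,600),interpolation=cv2.INTER_CUBIC))
cv2.imwrite('pics/wrist3.png',snapshot('wrist')[:,:,::-1])
E
```

```text
6.4 [ 0.167 -0.386  2.202 -0.688  0.371  2.373] [0.4966 0.0822 0.2235] [ 0.863 -0.087 -0.498] [0.4 0.3 0.4] 0.0003419616297834413
tip [0.5803 0.0737 0.1752] cab [-0.0905  0.0886  0.1752]
```

View pics/scene3.png

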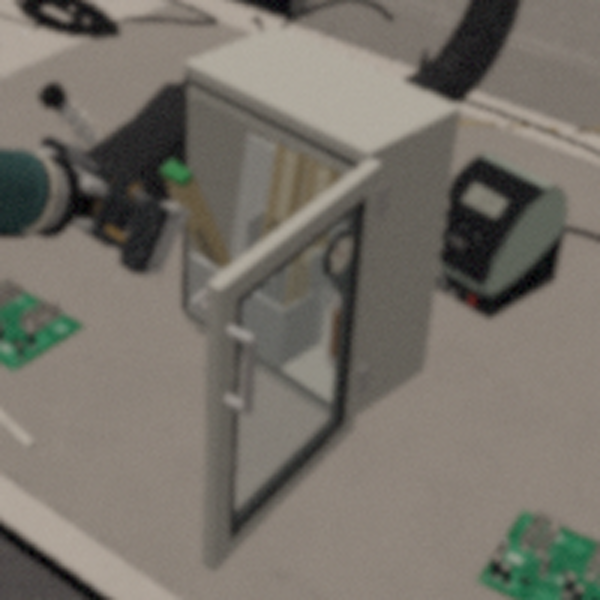

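View pics/wrist3.png

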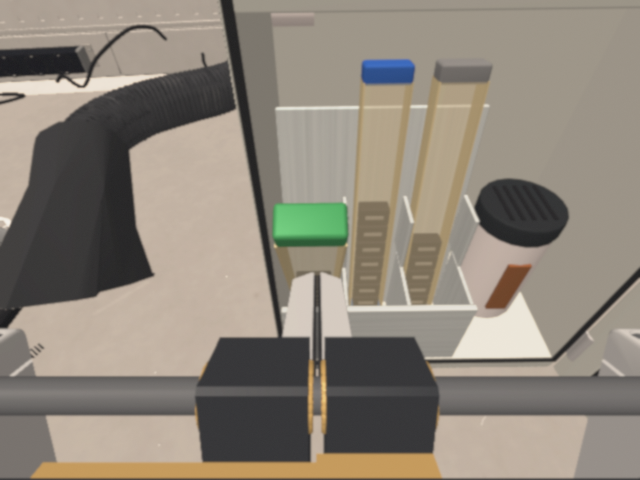

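```bash
cat >> kin.py <<'E'
from scipy.optimize import least_squares
def fk(q,k):
    a,h,L1,L2,e,b,d=k
    s=q[1]+q[2]
    w=np.array([a+L1*np.sin(q[1])+L2*np.sin(s)+e*np.cos(s), b, h+L1*np.cos(q[1])+L2*np.cos(s)-e*np.sin(s)])
    return Ro.from_euler('z',q[0]).apply(w)+d*rot(q).as_matrix()[:,2]
lo=np.array([-3.1,-.76,.27,-1.08,.17,-2.57]);hi=np.array([3.1,2.03,2.55,4.22,2.65,2.57])
def ik(p,R,q0,k):
    f=lambda q:np.r_[(fk(q,k)-p)*10,(rot(q).inv()*R).as_rotvec()]
    r=least_squares(f,np.clip(q0,lo+.01,hi-.01),bounds=(lo,hi)); return r.x,np.linalg.norm(r.fun)
def tool(head,down,xhead=None):
    # tool z at heading, 'down' rad below horizontal; tool x horizontal pointing right of heading
    z=np.array([np.cos(down)*np.cos(head),np.cos(down)*np.sin(head),-np.sin(down)])
    x=np.array([np.sin(head),-np.cos(head),0]); return Ro.from_matrix(np.c_[x,np.cross(z,x),z])
E
python3 - <<'E'
from st import *
A=np.array([-1.43612,.08794,1.37225,0,1.68358,-.103089,.12950,-.53419,.30152])
D=[A]+[np.load(f'D{i}.npy') for i in (2,3,4)]
f=lambda k:np.concatenate([fk(d[:6],k)-d[6:] for d in D])
r=least_squares(f,[0,.15,.45,.5,.1,.0566,.2535]);print(r.x.round(4),abs(r.fun).max())
k=r.x;np.save('k.npy',k)
q=D[-1][:6]
for down in (30,35,40):
  q=D[-1][:6]
  for tx in np.arange(-.09,.011,.02):
    z=np.array([np.cos(np.radians(down)),0,-np.sin(np.radians(down))])
    p=cab(P,[np.array([tx,.089,.175])-.097*z])[0]
    q,e=ik(p,tool(P[2],np.radians(down)),q,k);print(down,round(tx,3),q.round(3),round(e,4))
E
```

```text
[-0.      0.1526  0.449   0.4998  0.1007  0.0566  0.2534] 3.6694557731808963e-06
30 -0.09 [ 0.167 -0.384  2.199 -0.681  0.373  2.354] 0.0
30 -0.07 [ 0.15  -0.33   2.164 -0.682  0.348  2.351] 0.0
30 -0.05 [ 0.135 -0.279  2.128 -0.682  0.327  2.346] 0.0
30 -0.03 [ 0.122 -0.229  2.09  -0.679  0.309  2.339] 0.0
30 -0.01 [ 0.11  -0.181  2.052 -0.673  0.295  2.329] 0.0
30 0.01 [ 0.099 -0.134  2.012 -0.664  0.282  2.317] 0.0
35 -0.09 [ 0.153 -0.373  2.137 -0.464  0.477  2.137] 0.0
35 -0.07 [ 0.138 -0.321  2.102 -0.456  0.456  2.124] 0.0
35 -0.05 [ 0.124 -0.271  2.066 -0.446  0.437  2.11 ] 0.0
35 -0.03 [ 0.112 -0.222  2.028 -0.436  0.422  2.096] 0.0
35 -0.01 [ 0.101 -0.175  1.99  -0.425  0.409  2.081] 0.0
35 0.01 [ 0.091 -0.128  1.951 -0.414  0.399  2.066] 0.0
40 -0.09 [ 0.139 -0.351  2.071 -0.333  0.589  2.007] 0.0
40 -0.07 [ 0.125 -0.301  2.036 -0.323  0.57   1.992] 0.0
40 -0.05 [ 0.113 -0.252  2.    -0.313  0.554  1.978] 0.0
40 -0.03 [ 0.102 -0.204  1.962 -0.303  0.541  1.964] 0.0
40 -0.01 [ 0.092 -0.158  1.924 -0.293  0.531  1.95 ] 0.0
40 0.01 [ 0.083 -0.112  1.884 -0.283  0.523  1.936] 0.0
```

jog_arm([
  [0,0,0,10,-1,0,0],
  [0,0,0,10,-1,0,0],
  [0,0,0,10,-1,0,0],
  [0,0,0,10,-1,0,0],
  [0,0,0,8,-0.8,0,0],
  [0,0,0,7,-0.7,0,0],
  [0,0,0,6,-0.6,0,0],
  [0,0,0,6,-0.6,0,0],
  [0,0,0,5,-0.5,0,0],
  [0,0,0,5,-0.5,0,0],
  [0,0,0,0,0,0,0],
])

```text
time: 7.88
tool_pos: [0.5728, 0.0747, 0.2228]
ee_rot: [-2.092, 0.01, -1.677]
wrist_force: [0.3, -0.7, 0.4]
width: 0.0004
```

```bash
python3 - <<'E'
from st import *
o=st()
cv2.imwrite('pics/scene4.png',cv2.resize(snapshot('scene')[160:360,250:450,::-1],(600,600),interpolation=cv2.INTER_CUBIC))
cv2.imwrite('pics/wrist4.png',snapshot('wrist')[:,:,::-1])
E
```

```text
7.875 [ 0.112 -0.189  2.062 -0.684  0.293  2.353] [0.5728 0.0747 0.2228] [ 0.863 -0.087 -0.498] [ 0.3 -0.7  0.4] 0.0003959099416212005
tip [0.6565 0.0663 0.1744] cab [-0.014   0.0888  0.1744]
```

View pics/scene4.png

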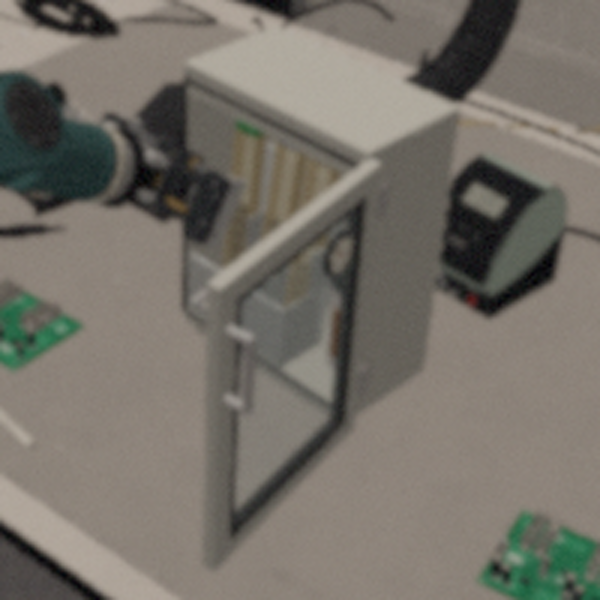

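View pics/wrist4.png

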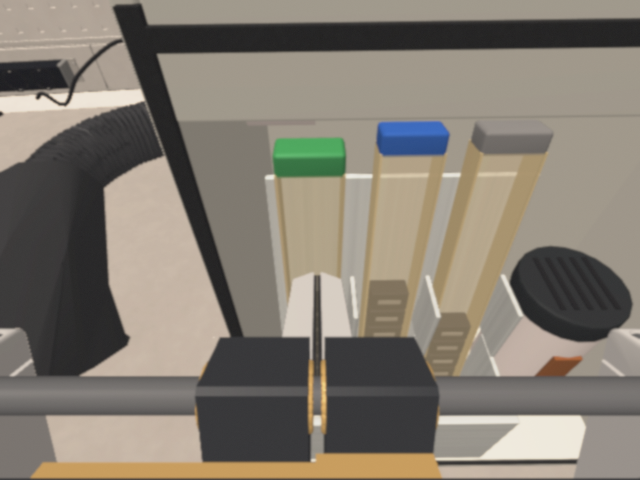

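jog_arm([
  [0,0,0,4,-0.4,0,0],
  [0,0,0,4,-0.4,0,0],
  [0,0,0,0,0,0,0],
  [0,0,0,-8,0.8,0,0],
  [0,0,0,-20,2,0,0],
  [0,0,0,-30,3,0,0],
  [0,0,0,-35,3,0,0],
  [0,0,0,0,0,0,0],
])

```text
time: 8.98
tool_pos: [0.4857, 0.0831, 0.2222]
ee_rot: [-2.092, 0.01, -1.676]
wrist_force: [-1.2, -0.4, 0.7]
width: 0.0004
```

```bash
python3 - <<'E'
from st import *
o=st()
cv2.imwrite('pics/scene5.png',cv2.resize(snapshot('scene')[160:360,250:450,::-1],(600,600),interpolation=cv2.INTER_CUBIC))
im=snapshot('wrist');cv2.imwrite('pics/wrist5.png',im[:,:,::-1])
c=get_calibration('wrist')
for n in 'green','blue','grey': print(n,[(x['bbox'],round(x['conf'],2)) for x in look_for('tube_'+n,'wrist')][:2])
# predicted top px leaning 8 deg with foot (-.013) vs upright, per slot
for y in(.089,.043,-.003):
  for lean in (0,4,8):
    a=np.radians(lean); print(y,lean,proj(c,cab(P,[[-.014+.22*np.sin(a)+sx*.008,y,.03+.22*np.cos(a)] for sx in (-1,1)])).round().tolist())
E
```

```text
8.975 [ 0.176 -0.415  2.222 -0.684  0.381  2.37 ] [0.4857 0.0831 0.2222] [ 0.863 -0.086 -0.498] [-1.2 -0.4  0.7] 0.0004019635441550444
tip [0.5694 0.0747 0.1739] cab [-0.1015  0.0885  0.1739]
green [([288.0, 52.3, 334.0, 278.2], 0.65)]
blue [([347.1, 54.5, 414.0, 297.3], 0.64), ([287.0, 55.1, 335.3, 275.9], 0.51)]
grey [([402.5, 52.3, 487.8, 296.2], 0.83), ([548.3, 261.3, 639.8, 374.1], 0.52)]
0.089 0 [[313.0, 85.0], [313.0, 73.0]]
0.089 4 [[313.0, 75.0], [313.0, 64.0]]
0.089 8 [[313.0, 67.0], [313.0, 57.0]]
0.043 0 [[399.0, 84.0], [395.0, 72.0]]
0.043 4 [[395.0, 74.0], [391.0, 63.0]]
0.043 8 [[390.0, 66.0], [387.0, 56.0]]
-0.003 0 [[486.0, 83.0], [477.0, 71.0]]
-0.003 4 [[477.0, 73.0], [469.0, 62.0]]
-0.003 8 [[468.0, 65.0], [461.0, 55.0]]
```

View pics/wrist5.png

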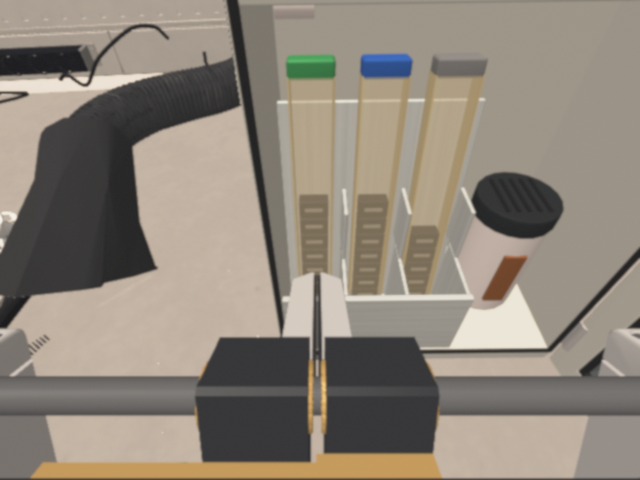

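View pics/scene5.png

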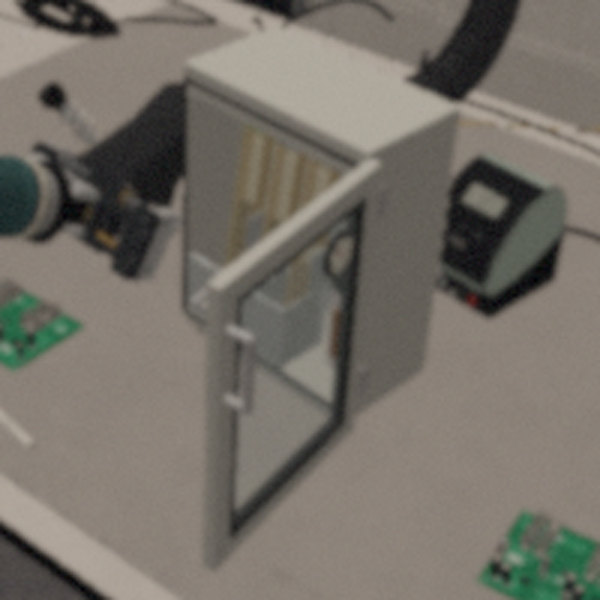

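```bash
python3 - <<'E'
from st import *
k=np.load('k.npy'); o=get_obs(); q0=o['joint_positions']
H=np.array([-.065,-.12]); r=.18
R=Ro.from_euler('xyz',[np.pi,0,-1.676])
def pt(th,off,r=r):
    u=np.array([-np.sin(th),np.cos(th)]);n=np.array([np.cos(th),np.sin(th)])
    return cab(P,[np.r_[H+r*u-(.014+off)*n,.345]])[0]
q=np.array([-.3,-.2,1.7,0,1.6,1.4])
for th,off in [(1.75,.06),(1.75,.0125),(1.6,.012),(1.4,.012),(1.2,.012),(1,.012),(.8,.011),(.6,.01),(.4,.009),(.2,.008),(.1,.008),(.05,.008),(.0,.008)]:
    p=pt(th,off); q,e=ik(p,R,q,k); print(th,p.round(4),q.round(2),round(e,4))
E
```

```text
1.75 [ 0.4111 -0.2243  0.345 ] [-0.62 -0.1   1.47  0.    1.77  1.06] 0.0
1.75 [ 0.4074 -0.1769  0.345 ] [-0.54 -0.15  1.52  0.    1.77  1.14] 0.0
1.6 [ 0.4034 -0.1495  0.345 ] [-0.49 -0.19  1.55 -0.    1.78  1.19] 0.0
1.4 [ 0.4044 -0.1132  0.345 ] [-0.41 -0.21  1.57  0.    1.78  1.27] 0.0
1.2 [ 0.4126 -0.0778  0.345 ] [-0.32 -0.21  1.57  0.    1.78  1.35] 0.0
1 [ 0.4277 -0.0447  0.345 ] [-0.24 -0.19  1.55  0.    1.78  1.44] 0.0
0.8 [ 0.4498 -0.0147  0.345 ] [-0.16 -0.14  1.51  0.    1.77  1.52] 0.0
0.6 [0.4775 0.0102 0.345 ] [-0.1  -0.08  1.45  0.    1.77  1.58] 0.0
0.4 [0.5097 0.0288 0.345 ] [-0.05 -0.01  1.38  0.    1.76  1.62] 0.0
0.2 [0.545  0.0406 0.345 ] [-0.03  0.08  1.3   0.    1.77  1.65] 0.0
0.1 [0.5629 0.0436 0.345 ] [-0.02  0.12  1.26  0.    1.77  1.65] 0.0
0.05 [0.5719 0.0445 0.345 ] [-0.02  0.14  1.23  0.    1.77  1.65] 0.0
0.0 [0.581  0.0449 0.345 ] [-0.02  0.16  1.21  0.    1.77  1.66] 0.0
```

jog_arm([
  [0,0,0,-20,2,30,0],
  [0.0175,0.174,0,-10,0,45,0],
  [0.0175,0.174,0,-10,0,45,0],
  [0.0175,0.174,0,-10,0,45,0],
  [0.0175,0.174,0,-10,0,45,0],
  [0.0175,0.174,0,-10,0,45,0],
  [0.0175,0.174,0,0,0,25,0],
  [0,0,0,0,-40,0,0],
  [0,0,0,0,-50,0,0],
  [0,0,0,0,-50,0,0],
  [0,0,0,0,-50,0,0],
  [0,0,0,0,-50,0,0],
])

```text
time: 10.72
tool_pos: [0.4213, -0.1598, 0.4945]
ee_rot: [-3.11, -0.008, -1.688]
wrist_force: [1.2, 0.3, -0.0]
width: 0.0001
```

```bash
python3 - <<'E'
from st import *
st()
E
```

```text
10.725 [-0.491 -0.109  1.185  0.004  2.034  1.199] [ 0.4213 -0.1598  0.4945] [ 0.03  -0.012 -0.999] [ 1.2  0.3 -0. ] 6.656226688190036e-05
tip [ 0.4242 -0.161   0.3976] cab [-0.2222 -0.1606  0.3976]
```

jog_arm([
  [0.003,0.03,0,-5,-45,0,0],
  [0,0,0,-3,-30,0,0],
  [0,0,0,0,0,-40,0],
  [0,0,0,0,0,-40,0],
  [0,0,0,0,0,-40,0],
  [0,0,0,0,0,-28,0],
  [0,0,0,0,0,0,0],
])

```text
time: 11.6
tool_pos: [0.4125, -0.2326, 0.3438]
ee_rot: [3.137, -0.006, -1.688]
wrist_force: [0.3, 0.7, 0.1]
width: 0.0005
```

```bash
python3 - <<'E'
from st import *
st()
im=snapshot('wrist');cv2.imwrite('pics/wrist6.png',im[:,:,::-1])
im=snapshot('scene');cv2.imwrite('pics/scene6.png',im[:,:,::-1])
E
```

```text
11.6 [-0.629 -0.088  1.465 -0.007  1.765  1.057] [ 0.4125 -0.2326  0.3438] [-0.005 -0.005 -1.   ] [0.3 0.7 0.1] 0.0004870372650047218
tip [ 0.412  -0.2331  0.2468] cab [-0.2272 -0.2336  0.2468]
```

View pics/wrist6.png

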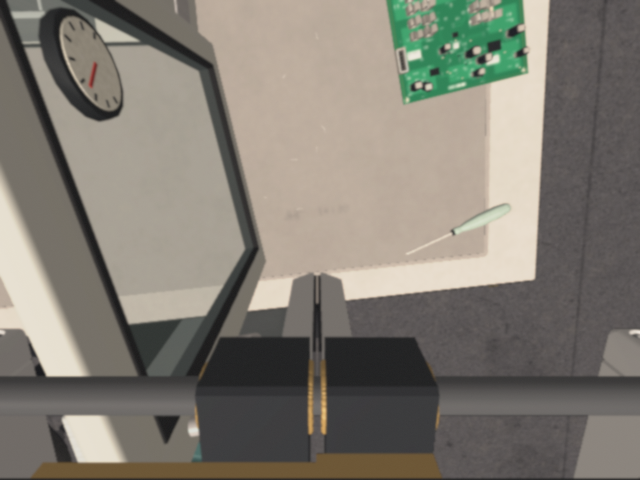

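View pics/scene6.png

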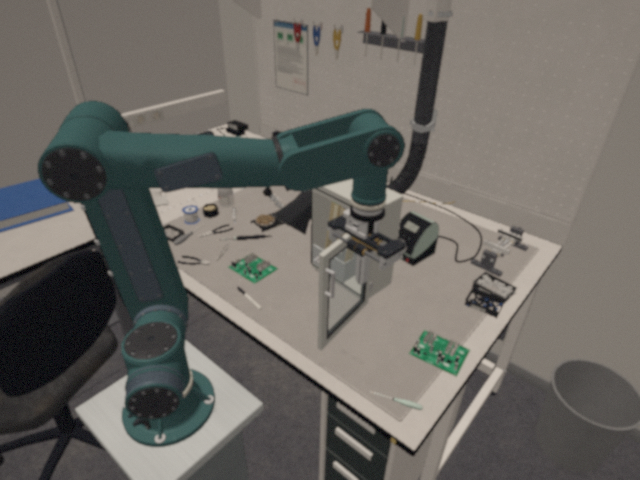

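jog_arm([
  [0,0,0,-2,25,0,0],
  [0,0,0,-2,20,0,0],
  [0,0,0,-2,15,0,0],
  [0,0,0,-2,15,0,0],
  [0,0,0,0,15,0,0],
  [0,0,0,1,15,0,0],
  [0,0,0,2,15,0,0],
  [0,0,0,4,15,0,0],
  [0,0,0,5,15,0,0],
  [0,0,0,6,15,0,0],
  [0,0,0,8,13,0,0],
  [0,0,0,0,0,0,0],
])

```text
time: 13.2
tool_pos: [0.4311, -0.0533, 0.3465]
ee_rot: [-3.141, -0.008, -1.685]
wrist_force: [0.8, -0.5, -0.1]
width: 0.0007
```

```bash
python3 - <<'E'
from st import *
st()
im=snapshot('wrist');cv2.imwrite('pics/wrist7.png',im[:,:,::-1])
im=snapshot('scene');cv2.imwrite('pics/scene7.png',cv2.resize(im[160:360,250:450,::-1],(600,600),interpolation=cv2.INTER_CUBIC))
E
```

```text
13.2 [-0.249 -0.177  1.539 -0.008  1.778  1.434] [ 0.4311 -0.0533  0.3465] [-0.    -0.008 -1.   ] [ 0.8 -0.5 -0.1] 0.000669258566731835
tip [ 0.4311 -0.0541  0.2495] cab [-0.2262 -0.0536  0.2495]
```

View pics/wrist7.png

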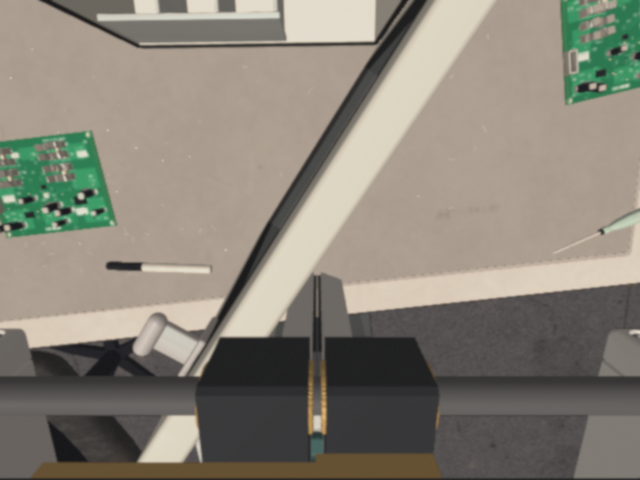

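View pics/scene7.png

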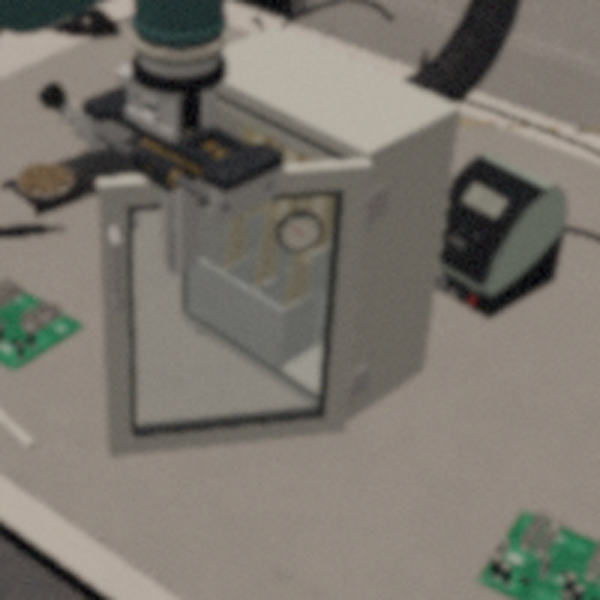

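jog_arm([
  [0,0,0,8,14,0,0],
  [0,0,0,9,13,0,0],
  [0,0,0,11,12,0,0],
  [0,0,0,12,10,0,0],
  [0,0,0,13,9,0,0],
  [0,0,0,13,9,0,0],
  [0,0,0,14,8,0,0],
  [0,0,0,14,7,0,0],
  [0,0,0,14,6,0,0],
  [0,0,0,12,4,0,0],
  [0,0,0,10,2,0,0],
  [0,0,0,0,0,0,0],
])

```text
time: 14.8
tool_pos: [0.5613, 0.0398, 0.3464]
ee_rot: [-3.141, -0.009, -1.687]
wrist_force: [-0.4, 1.4, 0.4]
width: 0.0003
```

```bash
python3 - <<'E'
from st import *
st()
im=snapshot('wrist');cv2.imwrite('pics/wrist8.png',im[:,:,::-1])
im=snapshot('scene');cv2.imwrite('pics/scene8.png',cv2.resize(im[160:360,250:450,::-1],(600,600),interpolation=cv2.INTER_CUBIC))
E
```

```text
14.8 [-0.026  0.112  1.258 -0.009  1.772  1.659] [0.5613 0.0398 0.3464] [-0.    -0.009 -1.   ] [-0.4  1.4  0.4] 0.00031534063085229255
tip [0.5612 0.0389 0.2494] cab [-0.106   0.052   0.2494]
```

View pics/wrist8.png

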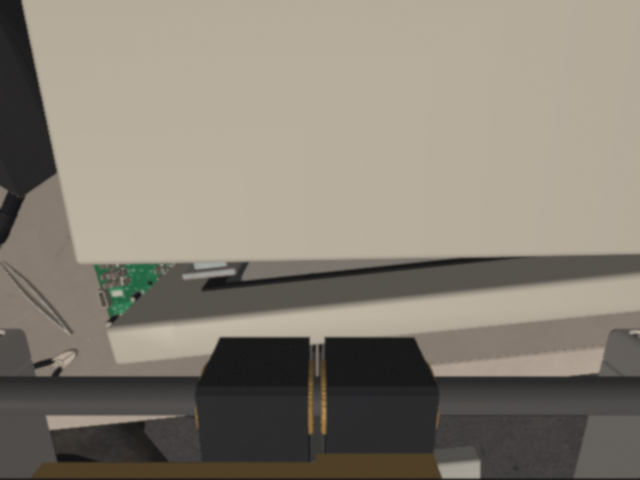

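View pics/scene8.png

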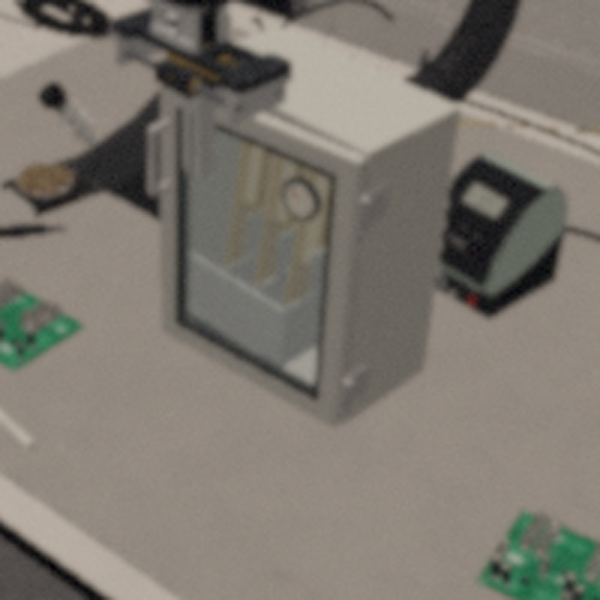

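jog_arm([
  [0,0,0,4,0,0,0],
  [0,0,0,4,0,0,0],
  [0,0,0,3,0,0,0],
  [0,0,0,3,0,0,0],
  [0,0,0,0,0,0,0],
])

```text
time: 15.52
tool_pos: [0.5726, 0.0398, 0.3471]
ee_rot: [3.137, -0.009, -1.687]
wrist_force: [-8.3, 0.4, 2.6]
width: 0.0006
```

jog_arm([
  [0,0,0,3,0,0,0],
  [0,0,0,2,0,0,0],
  [0,0,0,0,0,0,0],
])

```text
time: 15.9
tool_pos: [0.5801, 0.0396, 0.3467]
ee_rot: [-3.14, -0.009, -1.687]
wrist_force: [0.2, 0.3, -1.8]
width: 0.0006
```

jog_arm([
  [0,0,0,2,0,0,0],
  [0,0,0,2,0,0,0],
  [0,0,0,0,0,0,0],
])

```text
time: 16.27
tool_pos: [0.5822, 0.0396, 0.3467]
ee_rot: [3.138, -0.01, -1.687]
wrist_force: [-7.4, -0.2, 1.1]
width: 0.0005
```

jog_arm([
  [0,0,0,-10,0,0,0],
  [0,0,0,-30,0,0,0],
  [0,0,0,-50,0,10,0],
  [0,0,0,-40,-20,50,0],
  [0,0,0,-10,-50,50,0],
  [0,0,0,0,-50,20,0],
  [0,0,0,0,-60,0,0],
  [0,0,0,0,-60,0,0],
  [0,0,0,0,0,0,0],
  [0,0,0,0,0,0,0],
])

```text
time: 17.52
tool_pos: [0.4475, -0.1925, 0.4671]
ee_rot: [-3.14, -0.008, -1.687]
wrist_force: [-0.5, -0.5, -0.6]
width: 0.0005
```

```bash
python3 - <<'E'
from st import *
st()
im=snapshot('top');cv2.imwrite('pics/top9.png',cv2.resize(im[120:360,230:510,::-1],(700,600),interpolation=cv2.INTER_CUBIC))
im=snapshot('scene');cv2.imwrite('pics/scene9.png',cv2.resize(im[160:360,250:450,::-1],(600,600),interpolation=cv2.INTER_CUBIC))
E
```

```text
17.525 [-0.519 -0.029  1.165 -0.008  2.001  1.165] [ 0.4475 -0.1925  0.4671] [ 0.001 -0.008 -1.   ] [-0.5 -0.5 -0.6] 0.0004968911616582962
tip [ 0.4476 -0.1933  0.3701] cab [-0.1958 -0.1905  0.3701]
```

View pics/scene9.png

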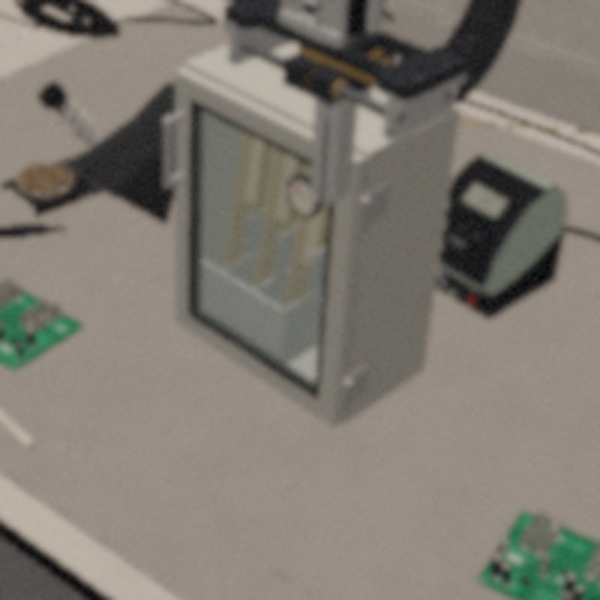

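View pics/top9.png

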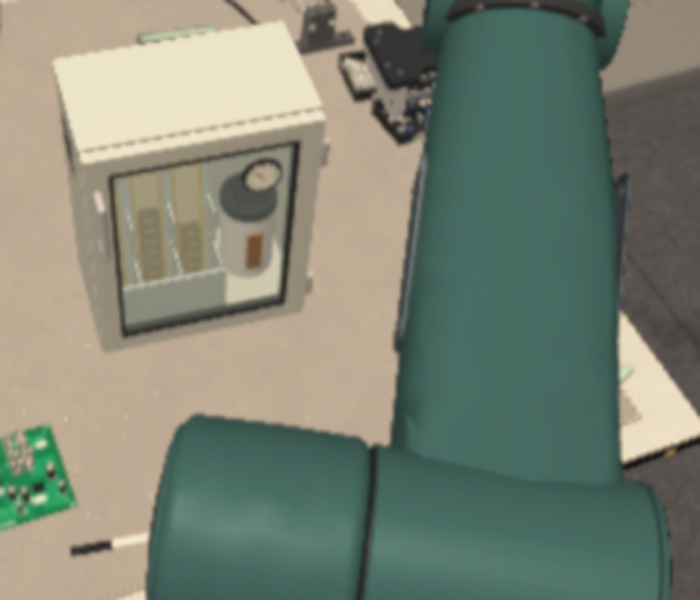

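```bash
python3 -c "
from bench import *
close_job()"
```

```text
the job is handed in; nothing more can be done
```

The green tube is back upright in its slot and the door is shut on its catch. I handed the job in at about 17.6 s of the 53 s allowed; it reported no verdict.

- **Tube:** I pushed it back from the front with the closed fingertips. Before I closed the door, the wrist camera showed it leaning back on its rest at about 8°, its plug level with the blue and grey ones.
- **Door:** I swung it shut with the fingers reaching down over its outer face. The force rose to about 8 N at the catch, then dropped to nothing as it snapped. A further light push met a firm stop at x = 0.582 m, where I expected 0.581 m for fully shut.
- **Final pictures:** With the arm clear of everything, the door sits flush with the cabinet. The tubes I could see through the glass were standing. In the last top view the arm hid part of the bench and the door frame cut off part of the left slot. The marker looked unmoved as far as it showed, and I did not re-measure the screwdriver or tweezers, but the arm never came down near any of them.

No check failed. My first estimate of the cabinet's position fitted its lower corners about 5 pixels off. I had taken the opening's seal for the bench line, and I corrected this before approaching the tube.

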